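# Set the timer dial on the spares tester and start it

### The job

Push the dial of the tester round gently with the fingertips, without gripping it, until the white index line on its face lines up with the one long line on the scale ring around it, and let it rest there. Then press the start button beside it fully down and let go. Leave the scale ring and everything else on the counter and the tester as they are.

Things in the scene. Friction and masses are not known exactly. Their poses are not given: they have to be found in the camera images.
- tester: fixed grey case with a flat deck, 210 mm (its x) x 320 mm (its y), deck 70 mm above the counter; origin under its centre at counter height. Its x axis points away from the robot at yaw 0. The dial's axis stands at x 0, y +55 mm; the start button at x -30, y -105 mm.
- dial: black round dial 122 mm across, face 12 mm above the deck (82 mm above the counter). Turns endlessly both ways, stays where left; about 2 N sideways on its peg turns it; over 20 N from the fingers counts as gripping or forcing. Origin on its axis at deck height; x axis points along the index line. An upright round steel peg, 34 mm tall above the face, to push on, stands opposite the index line.
- index_mark (a point): outer end of the dial's index line (white, 5 mm wide, 42 mm long, radial), 59.5 mm from the axis on the dial's face
- peg_top (a point): centre of the top of the dial's peg (18 mm across, 42 mm from the axis), 46 mm above the deck (116 mm above the counter)
- scale_ring: flat aluminium ring around the dial, 186 mm across, top 8 mm above the deck. Lines every 20 degrees: 17 short thin ones (7 mm) and one long thick one (28 x 7 mm). Its preset differs each time and it is stiff; it must not be turned. Origin on the dial's axis at deck height; x axis points along the long line.
- target_line (a point): inner end of the long line on the scale ring, 64 mm from the dial's axis
- start_button_top (a point): centre of the top of the start button: steel, 32 mm across, springs back up, moves straight down 6 mm; fully down takes 5 N
- start_button (a joint): travel of the start button: 0 up, 0.006 m fully down
- spanner: steel open spanner 160 mm long, lying on the counter in front of the tester (robot side). Bystander, loose; origin on its underside near the middle.
- capacitor: upright aluminium can with a black cap, 44 mm across, 85 mm tall, on the counter left of the tester. Bystander, loose; origin in the middle of its underside.
- pulley: white plastic pulley, 52 mm across, 24 mm tall, lying loose on the tester's deck, on the button's side, farther from the robot than the button. Bystander, loose; origin in the middle of its underside.
- spare_knob: grey loose control knob, 48 mm across, 26 mm tall, lying on the counter right of the tester. Bystander, loose; origin in the middle of its underside.
- motor: small upright steel motor, 66 mm across, 86 mm to the tip of its shaft, on the counter right of the tester. Bystander, loose; origin in the middle of its underside.
- carton: cardboard carton 70 x 100 x 45 mm on the counter left of the tester. Bystander, loose; origin in the middle of its underside.
- screw_jar: clear plastic jar with paper label, 60 mm across, 80 mm tall, on the counter behind the tester. Bystander, loose; origin in the middle of its underside.

How it is judged:
By the outcome, as a careful person would: the job done as asked, in the order asked, and still so for the second after the job is handed in, with the robot touching nothing.
It also fails if it takes over 58 s, if anything falls off the work surface, if the arm or the gripper's body presses on something with over 40 N, if the wrist force passes 120 N, or if a joint passes its speed limit or range.

### The arm

A 6-joint arm with a two-finger parallel gripper is mounted at the origin on the work surface. World frame = base frame: x ahead of the robot, y to its left, z up, the work surface at z = 0. Lengths are in m, angles in rad, forces in N, time in s.
With the tool pointing down it reaches from about 0.4 to 0.825 m from the base axis. Payload 7 kg.
Tool frame: the origin (TCP) lies midway between the tips of the shut fingers; the grasp point (between the pads) lies 19 mm behind it (grip_depth is the distance from the TCP to the grasp point, in m); z points along the fingers, y is the direction in which the jaws open and shut (so a half turn about z gives the same grasp; the last joint's range is limited). The gripper opens to 88 mm and grips with 3 to 60 N. Pads are 19 mm wide; open, the fingers measure 130 mm over their backs; the gripper's body (78 mm by 193 mm) begins 47 mm behind the grasp point.
Start: joints at [-0.875, 0.359, 0.012, 0, -1.224, -0.288], TCP at [0.268, -0.62, 0.227] pointing down, gripper open.
Joint ranges: [-3.07, 3.07], [-1.43, 2.12], [-1.02, 1.25], [-3.03, 1.67], [-3.05, -0], [-3.03, 3.03]. Speed limits (rad/s): [2.39, 2.39, 3.01, 3.14, 3.14, 3.14].

### API

Orientations are given as a rotation vector (axis times angle).
In Python, from plant import sense, camera, camera_params, finish_job, grip_depth gives the robot as it stands. The module is installed in compiled form; this text tells all that it offers.
- The arm moves only by the tool send_rows, never from a script. Its argument "commands" is a list of rows, each a list of 6 numbers: the shift along the tool's x, y, z in mm, then the turn, a rotation vector about the tool's x, y, z in rad. In form: [[dx, dy, dz, rx, ry, rz], ...]. A call has 1 to 5 rows; each row shifts and turns the commanded pose from where the row before left it, along the tool's axes as they then stand; what a row does not reach is not made up. A row lasts 1/10 s, in which the tool goes at most 50 mm and 8.59 degrees, less where a joint would pass 70% of its speed; a pose out of reach is approached as far as the arm can. A call with a gripper value outside its range is refused whole. "hand" is the finger opening in mm, from 0 to 87.6, set as the call begins (left out, the last holds). The fingers move at their own pace and stop on an object; the grip force is fixed at half the most. Time passes only in rows, so rows that do not move let the fingers close. It gives the time, the measured TCP pose, the force and the opening at its end, in the units of the state.
- sense(): the state, without advancing time (a new reading comes with each control period).
- camera(name): name is "side" or "top" or "wrist"; returns (picture, depth): 480x640x3 uint8, blue, green, red; 480x640 float32, m along the optical axis (not along the pixel's ray), 0 where there is no reading.
- camera_params(name): a dict with "fx", "fy", "cx", "cy" (pixels), "extrinsics" (4x4, takes a point from camera to world coordinates); the wrist camera has in their place "mount" (4x4, takes a point from camera to tool coordinates, whose origin is the TCP and whose axes are the flange's). Camera axes: x right, y down, z forward; pixel columns grow to the right and rows downward; lengths in m; the calibration is good to about 2 mm. A picture is of the moment at which its call begins: read the wrist's pose just before it. camera_params takes no time and is no camera call.
- finish_job(): hands the job in, once; it reports no verdict.
The state is a dict: "time_s": time; "joint_pos": joint angles; "qvel": joint speeds; "tau": joint torques, N m; "ee_pos": TCP position; "ee_rot": TCP orientation; "contact_force": force on the tool from outside, world axes, zero at the start; "moment": the same for the moment, N m; "gripper_width": opening from 0.0 (shut) to 1.0 (fully open).
Only numpy, scipy, OpenCV 4.12 (cv2) and the standard library are available. Lean on these libraries where they do the work, as an engineer would, in place of code of your own. Each camera call takes 0.05 s, during which the arm holds its last target.

## Working session

There is one attempt and no reset: what is moved stays moved. The work goes in short steps, Python scripts to look and compute and a tool call to move; the robot and the scene stay as the last step left them, time stands still between calls to the robot, and variables do not carry over. Pictures are saved under pics/ and viewed, and the job is handed in when it is done.

Besides the shell and the picture viewer there is one more tool, called after ">>>" as a command line: name --pt "numbers of a row" for each row, then --argument value for the rest. send_rows: Moves the arm, as the interface text tells. Its arguments: {"type":"object","properties":{"commands":{"type":"array","items":{"type":"array","items":{"type":"number"}}},"hand":{"type":"number"}},"required":["commands"]}

```bash
mkdir -p pics; python3 - <<'E'
from plant import *
import cv2,numpy as np
s=sense(); print(s, grip_depth)
for n in ("top","side"):
    im,d=camera(n); cv2.imwrite(f"pics/{n}0.png",im); np.save(f"pics/{n}0.npy",d); p=camera_params(n); print(n,p)
print(camera_params("wrist"))
E
```

```text
{'time_s': 0.0, 'joint_pos': array([-8.74908892e-01,  3.59382425e-01,  1.10398056e-02, -3.62067022e-04,
       -1.22409557e+00, -2.88073973e-01]), 'qvel': array([-0.00012827,  0.00076279, -0.00051939,  0.00080316,  0.00177998,
       -0.00055359]), 'tau': array([-1.67032135e-04, -5.82702613e+01,  2.93050861e+01,  6.99724317e+00,
        6.79077086e-03, -1.48189620e-04]), 'ee_pos': array([ 0.26746799, -0.61920062,  0.22561513]), 'ee_rot': array([ 6.35875874e-01, -3.07608068e+00, -2.52536784e-03]), 'contact_force': array([ 0.14747664, -0.33897656, -0.3710027 ]), 'moment': array([0.00303014, 0.00347278, 0.08128694]), 'gripper_width': 0.9989027269963289} 0.0188
top {'fx': 507.4403240104163, 'fy': 507.4403240104163, 'cx': 324.1710718127517, 'cy': 238.29342298174475, 'extrinsics': array([[ 0.01600606, -0.99313969,  0.1158333 ,  0.4681912 ],
       [-0.99984473, -0.01504395,  0.00917553,  0.00473629],
       [-0.00736999, -0.11596218, -0.99322629,  0.91702056],
       [ 0.        ,  0.        ,  0.        ,  1.        ]])}
side {'fx': 467.5640747422903, 'fy': 467.5640747422903, 'cx': 323.33585091901017, 'cy': 235.54488489043771, 'extrinsics': array([[-0.78304503, -0.46169402,  0.41674826,  0.26493938],
       [-0.62192565,  0.58876782, -0.5162954 ,  0.38897534],
       [-0.00699746, -0.66346898, -0.74817107,  0.65604939],
       [ 0.        ,  0.        ,  0.        ,  1.        ]])}
{'fx': 395.6003134198801, 'fy': 395.6003134198801, 'cx': 325.5423176366568, 'cy': 244.16103647802328, 'mount': array([[-2.54992643e-04, -9.52268968e-01, -3.05260132e-01,
         8.42482931e-02],
       [ 9.99999788e-01, -6.01762453e-05, -6.47607064e-04,
         4.27863564e-04],
       [ 5.98326702e-04, -3.05260233e-01,  9.52268782e-01,
        -1.59146823e-01],
       [ 0.00000000e+00,  0.00000000e+00,  0.00000000e+00,
         1.00000000e+00]])}
```

View pics/top0.png

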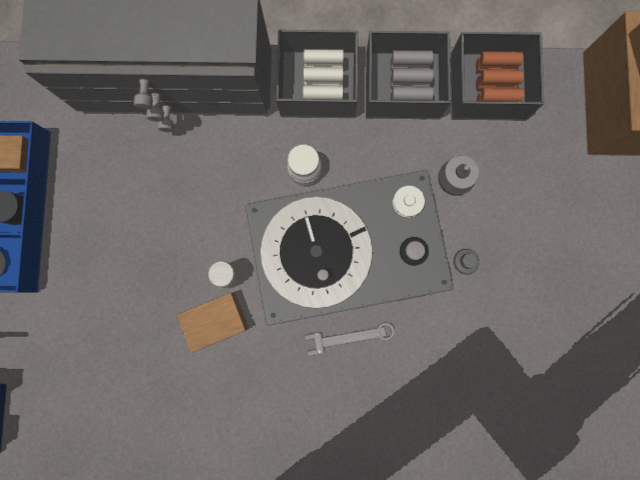

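View pics/side0.png

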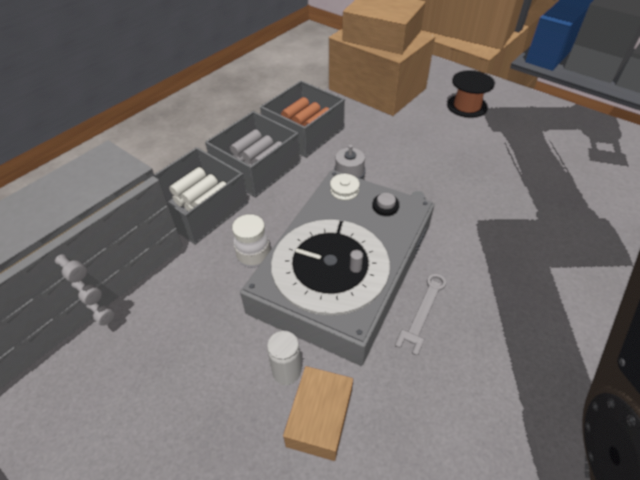

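The top view shows the dial centred near (316,251), with the index line pointing to about (308,217). The peg is near (322,274), the long line near (358,232) and the button near (414,251). I'll measure these in an enlarged crop.

```bash
python3 - <<'E'
import cv2
im=cv2.imread("pics/top0.png")
c=im[190:310,250:400]; cv2.imwrite("pics/c0.png",cv2.resize(c,None,fx=5,fy=5,interpolation=cv2.INTER_CUBIC))
c=im[165:300,370:490]; cv2.imwrite("pics/c1.png",cv2.resize(c,None,fx=4,fy=4,interpolation=cv2.INTER_CUBIC))
E
```

```text
(no output)
```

View pics/c0.png

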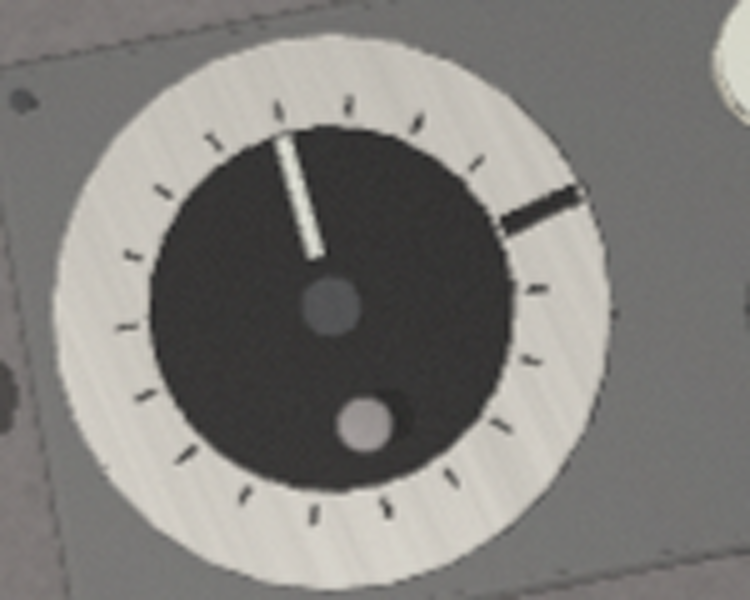

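View pics/c1.png

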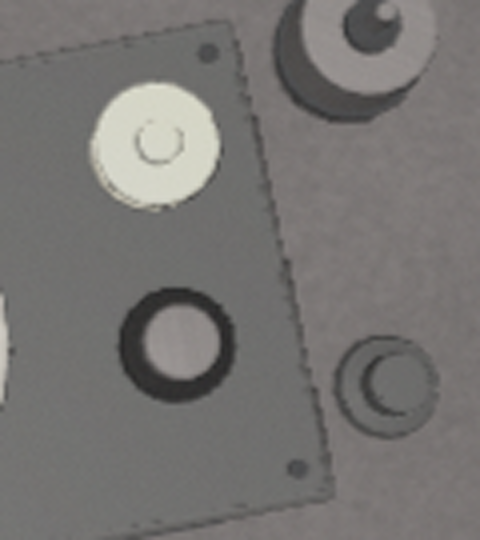

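```bash
cat > h.py <<'E'
import numpy as np
from plant import *
def ray(name,px,z,T=None):
    p=camera_params(name); T=p["extrinsics"] if T is None else T
    d=T[:3,:3]@np.array([(px[0]-p["cx"])/p["fx"],(px[1]-p["cy"])/p["fy"],1.])
    o=T[:3,3]; return o+d*(z-o[2])/d[2]
def ang(v): return np.degrees(np.arctan2(v[1],v[0]))
E
python3 - <<'E'
from h import *
f=lambda x,y:(x/5+250-.4,y/5+190-.4)
C=ray("top",f(331,307),.084);io=ray("top",f(284,137),.082);ii=ray("top",f(316,257),.082)
li=ray("top",f(502,228),.078);lo=ray("top",f(580,193),.078);pg=ray("top",f(363.5,424),.116)
b=ray("top",(182/4+370-.4,342/4+165-.4),.082)
print("C",C,"peg",pg,np.linalg.norm((pg-C)[:2]),"btn",b,np.linalg.norm((b-C)[:2]))
print("index",ang(io-C),ang(io-ii),np.linalg.norm((io-C)[:2]),"peg",ang(pg-C),"line",ang(li-C),ang(lo-li),ang(lo-C),np.linalg.norm((li-C)[:2]))
# ring circle outer crop approx
d=np.load("pics/top0.npy"); p=camera_params("top")
for n,(u,v) in dict(C=(316,251),peg=(322,275),btn=(415,250),deck=(400,280),btnring=(404,257),pul=(409,201),ring=(345,290)).items():
    z=d[v,u]; w=p["extrinsics"]@np.array([(u-p["cx"])/p["fx"]*z,(v-p["cy"])/p["fy"]*z,z,1]); print(n,w[:3].round(4))
# case corners
for c in [(208,53),(297,468)]:
    print("screw",ray("top",(c[0]/4+370-.4,c[1]/4+165-.4),.07))
E
```

```text
C [0.54404938 0.02589025 0.084     ] peg [0.50427138 0.01416807 0.116     ] 0.04146924590202278 btn [ 0.54823479 -0.13789243  0.082     ] 0.16383614346464143
index 16.41374214190351 15.899761888910831 0.05918614225720189 peg -163.58028637687022 line -63.70888488333267 -64.84860329248224 -64.06535242103499 0.06282754856555874
C [0.5442 0.0256 0.0821]
peg [0.5035 0.0147 0.1125]
btn [ 0.5476 -0.1362  0.0907]
deck [ 0.4993 -0.1155  0.064 ]
btnring [ 0.5367 -0.1198  0.0803]
pul [ 0.6282 -0.1263  0.0933]
ring [ 0.481  -0.0232  0.0754]
screw [ 0.67303473 -0.15157407  0.07      ]
screw [ 0.49756757 -0.18738276  0.07      ]
```

>>> send_rows --pt "-34 32 1 0 0 0" --pt "-34 32 1 0 0 0" --pt "-34 32 1 0 0 0" --pt "-34 32 1 0 0 0" --pt "-34 32 1 0 0 0" --hand 87

```text
time_s: 0.6
ee_pos: [0.3605, -0.4035, 0.2212]
ee_rot: [0.636, -3.076, -0.001]
contact_force: [1.1, -0.6, 0.9]
gripper_width: 0.989
```

>>> send_rows --pt "-34 32 1 0 0 0" --pt "-34 32 1 0 0 0" --pt "-34 32 1 0 0 0" --pt "-34 32 1 0 0 0" --pt "-34 32 1 0 0 0"

```text
time_s: 1.1
ee_pos: [0.4531, -0.1891, 0.2165]
ee_rot: [-0.636, 3.076, 0.0]
contact_force: [0.2, 0.4, -0.1]
gripper_width: 0.991
```

>>> send_rows --pt "-34 32 1 0 0 0" --pt "-34 32 1 0 0 0" --pt "-34 32 1 0 0 0" --pt "-34 32 1 0 0 0" --pt "0 0 0 0 0 0"

```text
time_s: 1.6
ee_pos: [0.5286, -0.0155, 0.2119]
ee_rot: [0.642, -3.075, -0.0]
contact_force: [0.4, 0.1, -1.0]
gripper_width: 0.992
```

```bash
cat >> h.py <<'E'
import cv2
from scipy.spatial.transform import Rotation as R
def wrist(name):
    s=sense(); im,d=camera("wrist"); T=np.eye(4); T[:3,:3]=R.from_rotvec(s["ee_rot"]).as_matrix(); T[:3,3]=s["ee_pos"]
    T=T@camera_params("wrist")["mount"]; cv2.imwrite(f"pics/{name}.png",im); np.save(f"pics/{name}_T.npy",T); np.save(f"pics/{name}_d.npy",d); return s,im,d,T
E
python3 - <<'E'
from h import *
s,im,d,T=wrist("w1"); print(s["ee_pos"],s["joint_pos"],T[:3,3])
E
```

```text
[ 0.52864745 -0.01549757  0.21194586] [ 3.41688606e-01  1.28865383e-01 -3.30124166e-01 -1.76768512e-04
 -1.11186010e+00 -1.50052179e+00] [ 0.4512896  -0.04885131  0.37109576]
```

View pics/w1.png

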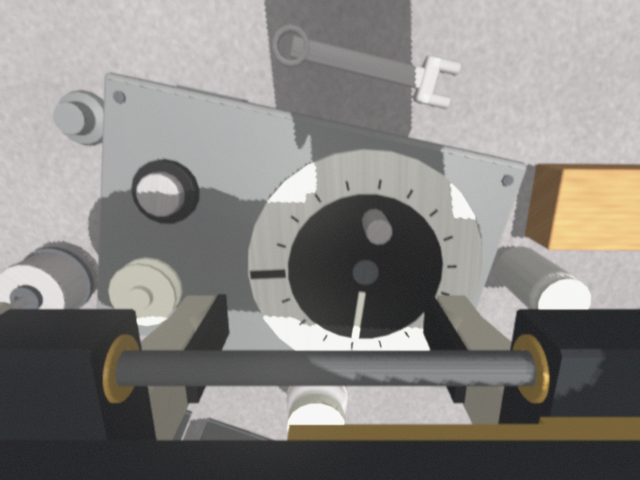

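The wrist view shows the dial hub near (365,271), the button near (160,190), the peg top near (379,231) and the long line from about (286,274) to (250,274). I'll enlarge it to refine these.

```bash
python3 - <<'E'
import cv2
im=cv2.imread("pics/w1.png")
c=im[145:355,240:490]; cv2.imwrite("pics/c2.png",cv2.resize(c,None,fx=3,fy=3,interpolation=cv2.INTER_CUBIC))
c=im[140:340,90:240]; cv2.imwrite("pics/c3.png",cv2.resize(c,None,fx=3,fy=3,interpolation=cv2.INTER_CUBIC))
E
```

```text
(no output)
```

View pics/c2.png

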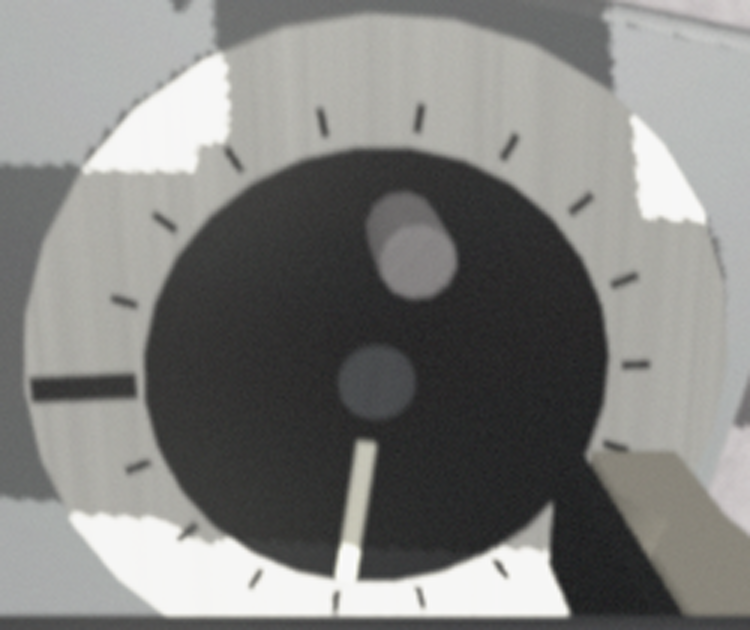

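View pics/c3.png

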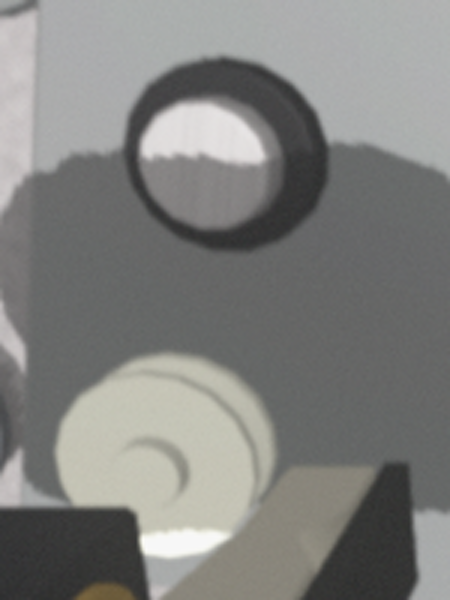

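```bash
python3 - <<'E'
from h import *
T=np.load("pics/w1_T.npy"); d=np.load("pics/w1_d.npy")
g=lambda x,y,z:ray("wrist",(x/3+240-.33,y/3+145-.33),z,T)
C=g(377,382,.082);io=g(345,580,.082);ii=g(367,440,.082);li=g(136,386,.078);lo=g(32,390,.078);pg=g(418,261,.116)
print("C",C,"peg",pg,np.linalg.norm((pg-C)[:2]),ang(pg-C))
print("index",ang(io-C),ang(io-ii),np.linalg.norm((io-C)[:2]),"line",ang(li-C),ang(lo-li),ang(lo-C),np.linalg.norm((li-C)[:2]))
p=camera_params("wrist")
for n,(u,v) in dict(btnL=(148,192),btn=(157,194),ringb=(190,195),hub=(365,272),peg=(379,231),deck=(215,195),pul=(135,290)).items():
    z=d[v-2:v+3,u-2:u+3].mean(); w=T@np.array([(u-p["cx"])/p["fx"]*z,(v-p["cy"])/p["fy"]*z,z,1]); print(n,w[:3].round(4))
for z in (.082,.086,.09):
    b=ray("wrist",(203/3+90-.33,165/3+140-.33),z,T); bt=ray("top",(182/4+370-.4,342/4+165-.4),z); print(z,b,bt, np.linalg.norm((b-C)[:2]),ang(b-C))
E
```

```text
C [0.54479125 0.02591983 0.082     ] peg [0.50386508 0.01308226 0.116     ] 0.042892361732462254 -162.58459618626708
index 16.7575605512503 16.979968799762524 0.05931055577185961 line -63.93546850169293 -64.03969339048793 -63.96710160766528 0.06360763099768217
btnL [ 0.5477 -0.144   0.0933]
btn [ 0.5467 -0.1379  0.0929]
ringb [ 0.541  -0.1185  0.0832]
hub [0.5439 0.0249 0.085 ]
peg [0.5032 0.0126 0.1171]
deck [ 0.5371 -0.1039  0.0711]
pul [ 0.6246 -0.1321  0.0942]
0.082 [ 0.5507901  -0.14099063  0.082     ] [ 0.54823479 -0.13789243  0.082     ] 0.16701821720930843 -87.94164528705868
0.086 [ 0.54941339 -0.13971576  0.086     ] [ 0.54785136 -0.13720919  0.086     ] 0.16570006772053866 -88.40154995300172
0.09 [ 0.54803668 -0.1384409   0.09      ] [ 0.54746793 -0.13652596  0.09      ] 0.16439276514564233 -88.86879973666186
```

>>> send_rows --pt "5 18 20 0 0 0" --pt "5.6 18.4 20 0 0 0" --pt "0 0 20 0 0 0.1" --pt "0 0 0 0 0 0" --pt "0 0 0 0 0 0" --hand 36

```text
time_s: 2.15
ee_pos: [0.5027, 0.0088, 0.1529]
ee_rot: [0.485, -3.103, 0.001]
contact_force: [0.8, -0.3, 0.4]
gripper_width: 0.599
```

```bash
python3 - <<'E'
from h import *
s,im,d,T=wrist("w2"); print(s["ee_pos"],s["ee_rot"],s["joint_pos"].round(3),s["gripper_width"]*87.6)
t,_=camera("side"); cv2.imwrite("pics/s2.png",t)
E
```

```text
[0.50272345 0.00883808 0.15290402] [ 4.84670579e-01 -3.10337445e+00  8.24506279e-04] [ 0.409  0.139 -0.466  0.    -0.966 -1.67 ] 52.459693937667964
```

View pics/w2.png

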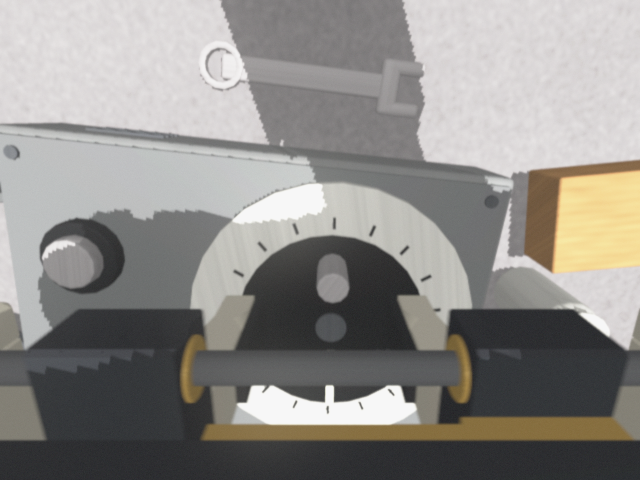

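>>> send_rows --pt "-3 4 0 0 0 0" --pt "0 0 15 0 0 0" --pt "0 0 15 0 0 0" --pt "0 0 15 0 0 0" --pt "0 0 13 0 0 0"

```text
time_s: 2.75
ee_pos: [0.505, 0.0145, 0.0946]
ee_rot: [-0.482, 3.103, 0.0]
contact_force: [-0.3, 0.5, 0.4]
gripper_width: 0.41
```

```bash
python3 - <<'E'
from h import *
s=sense(); print(s["ee_pos"],s["ee_rot"],s["gripper_width"]*87.6,s["contact_force"])
t,_=camera("side"); cv2.imwrite("pics/s3.png",cv2.resize(t[180:340,220:440],None,fx=3,fy=3,interpolation=cv2.INTER_CUBIC))
E
```

```text
[0.50500216 0.01452466 0.09455876] [-4.82322411e-01  3.10329838e+00  3.79567943e-04] 35.923356435286465 [-0.2805184   0.47606054  0.44305424]
```

View pics/s3.png

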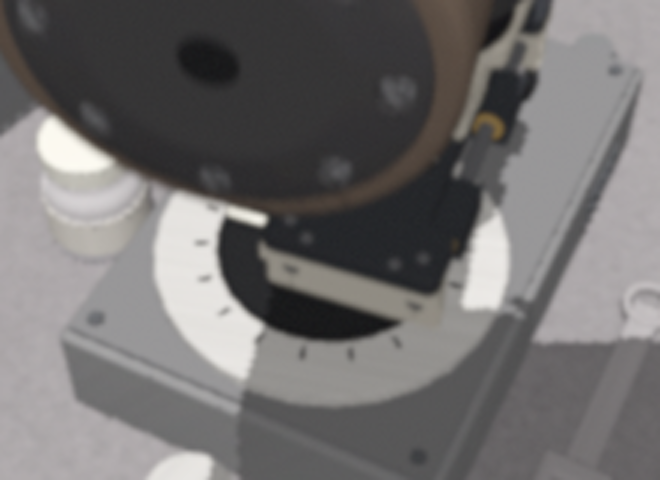

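>>> send_rows --pt "-0.06 2.2 0 0 0 0.052" --pt "-0.06 2.2 0 0 0 0.052" --pt "-0.06 2.2 0 0 0 0.052" --pt "-0.06 2.2 0 0 0 0.052" --pt "-0.06 2.2 0 0 0 0.052"

```text
time_s: 3.3
ee_pos: [0.5034, 0.0253, 0.0955]
ee_rot: [-0.073, 3.139, 0.0]
contact_force: [1.1, -1.3, -0.8]
gripper_width: 0.411
```

>>> send_rows --pt "-0.06 2.2 0 0 0 0.052" --pt "-0.06 2.2 0 0 0 0.052" --pt "-0.06 2.2 0 0 0 0.052" --pt "-0.06 2.2 0 0 0 0.052" --pt "-0.06 2.2 0 0 0 0.052"

```text
time_s: 3.8
ee_pos: [0.5043, 0.0362, 0.0956]
ee_rot: [0.335, 3.122, 0.0]
contact_force: [1.2, -2.1, -0.0]
gripper_width: 0.404
```

```bash
cat >> h.py <<'E'
C0=np.array([.5445,.0258])
def st():
    s=sense(); p=s["ee_pos"]; M=R.from_rotvec(s["ee_rot"]).as_matrix()
    print(s["time_s"],p.round(4),"tcp ang",ang(p[:2]-C0).round(1),"r",np.linalg.norm(p[:2]-C0).round(4),"x ang",ang(M[:2,0]).round(1),"F",s["contact_force"].round(1),"q",s["joint_pos"].round(2),"w",s["gripper_width"]*87.6)
E
python3 - <<'E'
from h import *
st(); s,im,d,T=wrist("w4")
E
```

```text
3.8 [0.5043 0.0362 0.0956] tcp ang 165.6 r 0.0415 x ang 167.8 F [ 1.2 -2.1 -0. ] q [ 0.46  0.21 -0.53  0.   -0.83 -2.25] w 35.39505513817321
```

View pics/w4.png

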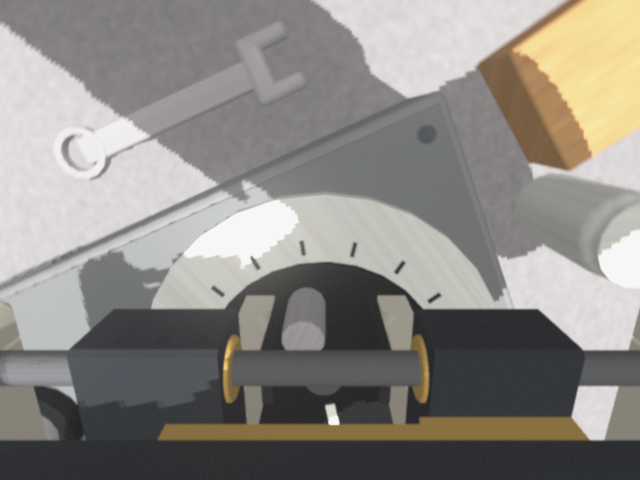

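>>> send_rows --pt "-0.06 2.2 0 0 0 0.052" --pt "-0.06 2.2 0 0 0 0.052" --pt "-0.06 2.2 0 0 0 0.052" --pt "-0.06 2.2 0 0 0 0.052" --pt "-0.06 2.2 0 0 0 0.052"

```text
time_s: 4.35
ee_pos: [0.5077, 0.0464, 0.0954]
ee_rot: [0.735, 3.053, 0.0]
contact_force: [0.5, -1.2, 0.4]
gripper_width: 0.408
```

>>> send_rows --pt "-0.06 2.2 0 0 0 0.052" --pt "-0.06 2.2 0 0 0 0.052" --pt "-0.06 2.2 0 0 0 0.052" --pt "-0.06 2.2 0 0 0 0.052" --pt "-0.06 2.2 0 0 0 0.052"

```text
time_s: 4.85
ee_pos: [0.5137, 0.0553, 0.0953]
ee_rot: [1.125, 2.933, -0.0]
contact_force: [0.3, -2.0, 1.0]
gripper_width: 0.41
```

```bash

python3 - <<'E'
from h import *
st()
s,im,d,T=wrist("w5")
t,d=camera("top"); cv2.imwrite("pics/t5.png",cv2.resize(t[150:350,220:460],None,fx=3,fy=3,interpolation=cv2.INTER_CUBIC))
E
```

```text
4.85 [0.5137 0.0553 0.0953] tcp ang 136.3 r 0.0427 x ang 138.0 F [ 0.3 -2.   1. ] q [ 0.49  0.23 -0.51  0.   -0.83 -2.79] w 35.878667694931174
```

View pics/w5.png

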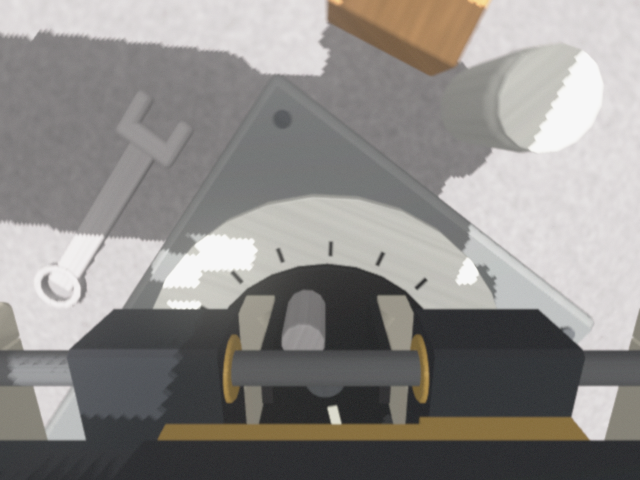

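View pics/t5.png

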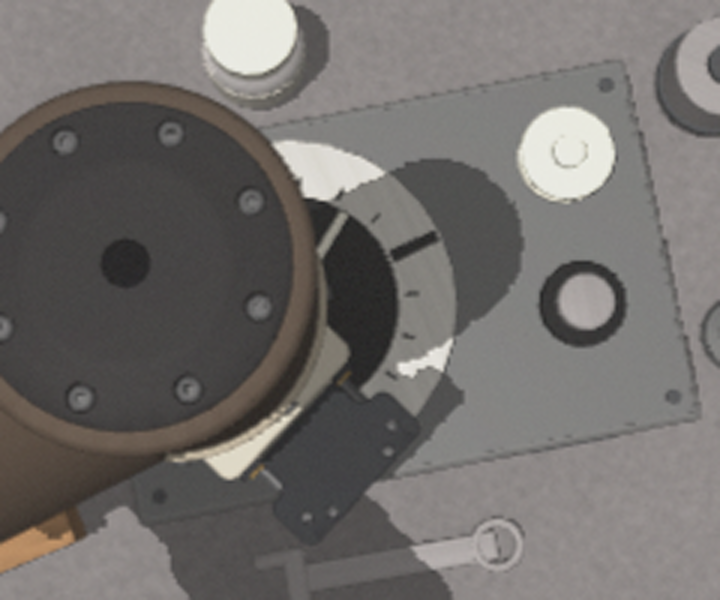

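```bash

python3 - <<'E'
from h import *
f=lambda x,y:(x/3+220-.33,y/3+150-.33)
io=ray("top",f(345,214),.082); a=ang(io[:2]-C0); print(a, np.linalg.norm(io[:2]-C0))
ii=ray("top",f(322,256),.082); print("dir",ang(io-ii))
li=ray("top",f(392,254),.078);lo=ray("top",f(437,237),.078);print(ang(li[:2]-C0),ang(lo-li),ang(lo[:2]-C0))
# tool plan: keep orientation x=138deg, pad trailing at -y side dist 9mm from TCP
s=sense(); M=R.from_rotvec(s["ee_rot"]).as_matrix(); y=M[:2,1]; x=M[:2,0]
p0=s["ee_pos"][:2]
print("peg in tool now", [(C0+.042*np.array([np.cos(t),np.sin(t)])-p0)@v for t in [np.radians(a+180)] for v in (x,y)])
for pa in (148,140,132,126,121,119,116):
    t=np.radians(pa); pg=C0+.042*np.array([np.cos(t),np.sin(t)])
    tcp=pg+9*y/1000   # peg 9 mm on -y side of tcp, x offset 0
    print(pa,((tcp-p0)@x*1000).round(1),((tcp-p0)@y*1000).round(1))
E
```

```text
-31.109630734771322 0.05873287248260617
dir -27.647675380449904
-63.078543760764184 -68.32403565443427 -64.63147829040882
peg in tool now [np.float64(-0.0015003733284054644), np.float64(-0.009471032119605987)]
148 -1.4 0.2
140 -0.8 6.0
132 -1.0 11.9
126 -1.7 16.2
121 -2.6 19.7
119 -3.1 21.1
116 -3.8 23.2
```

>>> send_rows --pt "0 2 0 0 0 0" --pt "0 2 0 0 0 0" --pt "0 2 0 0 0 0" --pt "0 2 0 0 0 0" --pt "0 2 0 0 0 0"

```text
time_s: 5.45
ee_pos: [0.5198, 0.063, 0.0943]
ee_rot: [-1.124, -2.933, 0.001]
contact_force: [-3.4, 0.4, 0.0]
gripper_width: 0.413
```

>>> send_rows --pt "-0.2 2 0 0 0 0" --pt "-0.3 2 0 0 0 0" --pt "-0.4 2 0 0 0 0" --pt "-0.4 2 0 0 0 0" --pt "0 0 0 0 0 0"

```text
time_s: 5.95
ee_pos: [0.527, 0.0683, 0.0947]
ee_rot: [1.124, 2.933, 0.001]
contact_force: [-1.5, -0.3, -1.1]
gripper_width: 0.413
```

```bash

python3 - <<'E'
from h import *
st()
t,d=camera("top"); cv2.imwrite("pics/t6r.png",t); cv2.imwrite("pics/t6.png",cv2.resize(t[190:310,300:400],None,fx=5,fy=5,interpolation=cv2.INTER_CUBIC))
E
```

```text
5.95 [0.527  0.0683 0.0947] tcp ang 112.4 r 0.0459 x ang 138.1 F [-1.5 -0.3 -1.1] q [ 0.5   0.25 -0.48  0.   -0.84 -2.8 ] w 36.168695589057144
```

View pics/t6.png

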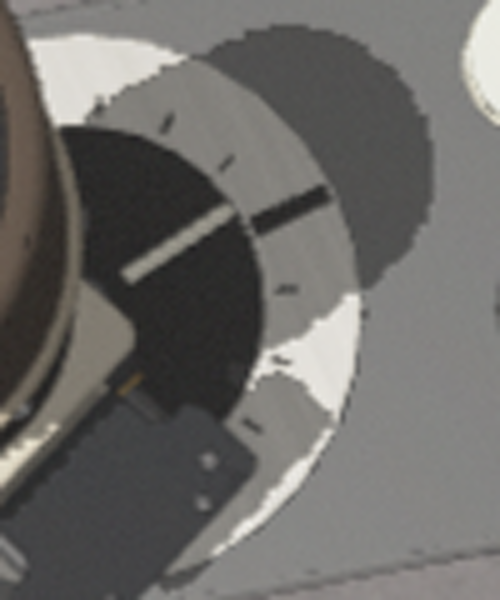

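```bash
cat >> h.py <<'E'
def tang(px,z): 
    w=ray("top",px,z); return ang(w[:2]-C0)
E
python3 - <<'E'
from h import *
f=lambda x,y:(x/5+300-.4,y/5+190-.4)
print("idx",tang(f(232,211),.082),"line",tang(f(252,228),.078),tang(f(328,193),.078), "dirs",ang(ray("top",f(232,211),.082)-ray("top",f(128,278),.082)),ang(ray("top",f(328,193),.078)-ray("top",f(252,228),.078)))
E
```

```text
idx -56.677575288161854 line -64.04235035931688 -64.11803010823246 dirs -56.19161097312292 -64.28716049799375
```

>>> send_rows --pt "-0.4 1.2 0 0 0 0" --pt "-0.4 1.2 0 0 0 0" --pt "-0.4 1 0 0 0 0" --pt "-0.2 0.6 0 0 0 0" --pt "0 0 0 0 0 0"

```text
time_s: 6.5
ee_pos: [0.5302, 0.0701, 0.0946]
ee_rot: [1.124, 2.933, 0.0]
contact_force: [-2.4, 0.0, 0.8]
gripper_width: 0.413
```

```bash

python3 - <<'E'
from h import *
st()
t,d=camera("top"); cv2.imwrite("pics/t7r.png",t); cv2.imwrite("pics/t7.png",cv2.resize(t[200:270,310:390],None,fx=8,fy=8,interpolation=cv2.INTER_CUBIC))
E
```

```text
6.5 [0.5302 0.0701 0.0946] tcp ang 107.8 r 0.0465 x ang 138.1 F [-2.4  0.   0.8] q [ 0.5   0.26 -0.47  0.   -0.84 -2.8 ] w 36.14419174194041
```

View pics/t7.png

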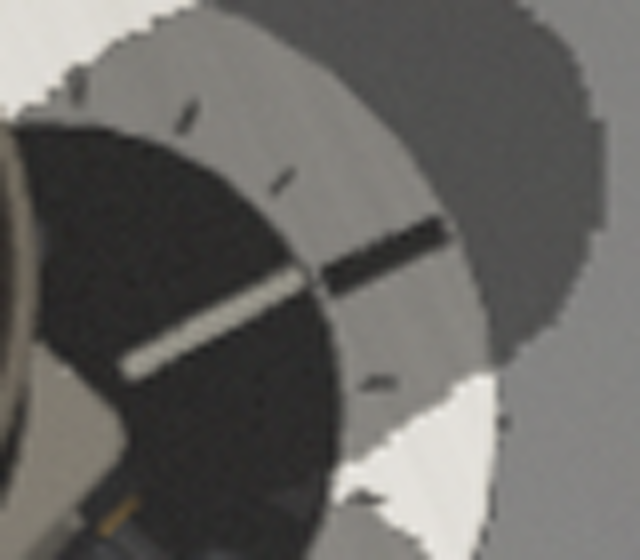

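```bash
python3 - <<'E'
from h import *
f=lambda x,y:(x/8+310-.44,y/8+200-.44)
print("idx",tang(f(303,276),.082),"line",tang(f(326,283),.078),tang(f(445,228),.078), "dirs",ang(ray("top",f(303,275),.082)-ray("top",f(127,368),.082)),ang(ray("top",f(445,228),.078)-ray("top",f(326,284),.078)))
# image-based: moment-fit in the raw pic
t=cv2.cvtColor(cv2.imread("pics/t7r.png"),cv2.COLOR_BGR2GRAY).astype(float)
print(t[233:250,322:352].astype(int))
E
```

```text
idx -60.99188894205392 line -63.876579487050265 -63.97688179860555 dirs -61.14716317655604 -63.81281530839836
[[ 42  42  44  42  41  45  43  41  43  41  40  40  41  44  42  43  42  42
   42  44  44  49  59  79 103  95  98 116  70  43]
 [ 42  42  42  39  42  45  42  41  42  42  40  43  43  43  44  43  45  45
   44  41  49  77 105 119 146 126  88 108  59  47]
 [ 44  43  43  41  36  42  41  44  39  46  45  43  43  43  44  45  44  42
   51  71  91 119 144 144 141 123  82  85  84  44]
 [ 43  43  42  43  43  43  46  45  43  42  44  43  42  43  43  42  48  67
   91 121 145 145 142 135 120  73  56  96 110  61]
 [ 42  42  41  43  42  42  42  44  44  42  44  42  41  43  47  68  90 120
  146 145 143 134 121  76  45  43  42  68 103 106]
 [ 43  44  39  43  41  41  40  43  44  42  40  41  46  65  90 120 144 145
  145 139 123  78  60  45  44  44  46  56  99 131]
 [ 42  43  44  41  41  42  39  44  45  43  48  65  92 121 145 145 146 141
  128 103  72  42  45  43  46  42  43  47  81 126]
 [ 42  42  43  45  43  44  41  43  47  58  76 119 145 144 145 141 135 118
   73  45  44  42  46  43  44  44  42  46
[... 435 characters left out ...]
 41  43  40  44  43  42
   45  45  44  44  45  41  43  44  42  44  43  59]
 [ 42  40  60 109 146 143 140 123  80  63  44  47  42  42  42  42  42  43
   44  44  44  42  42  44  46  44  43  46  45  59]
 [ 40  46  43  93 134 131 109  72  41  44  42  45  42  43  41  43  44  43
   43  44  41  44  46  45  44  43  39  44  45  50]
 [ 40  41  42  60  81  72  43  42  40  43  41  42  41  40  44  43  42  46
   45  42  38  44  45  45  42  44  43  44  43  43]
 [ 48  42  41  41  41  40  42  43  41  41  42  40  41  43  45  41  45  44
   45  44  45  42  45  44  43  44  44  43  44  45]
 [ 77  48  40  41  42  43  38  41  41  41  44  40  40  41  43  42  43  43
   44  44  42  44  43  43  44  44  42  42  43  47]]
```

>>> send_rows --pt "-0.2 0.6 0 0 0 0" --pt "-0.2 0.6 0 0 0 0" --pt "-0.2 0.5 0 0 0 0" --pt "0 0.2 0 0 0 0" --pt "0 0 0 0 0 0"

```text
time_s: 7.05
ee_pos: [0.5319, 0.0711, 0.0946]
ee_rot: [1.125, 2.933, 0.0]
contact_force: [-2.3, -0.6, -0.6]
gripper_width: 0.407
```

```bash

python3 - <<'E'
from h import *
st()
t,d=camera("top"); cv2.imwrite("pics/t8r.png",t); cv2.imwrite("pics/t8.png",cv2.resize(t[200:270,310:390],None,fx=8,fy=8,interpolation=cv2.INTER_CUBIC))
E
```

```text
7.05 [0.5319 0.0711 0.0946] tcp ang 105.6 r 0.047 x ang 138.1 F [-2.3 -0.6 -0.6] q [ 0.5   0.26 -0.47  0.   -0.84 -2.8 ] w 35.68784748203405
```

View pics/t8.png

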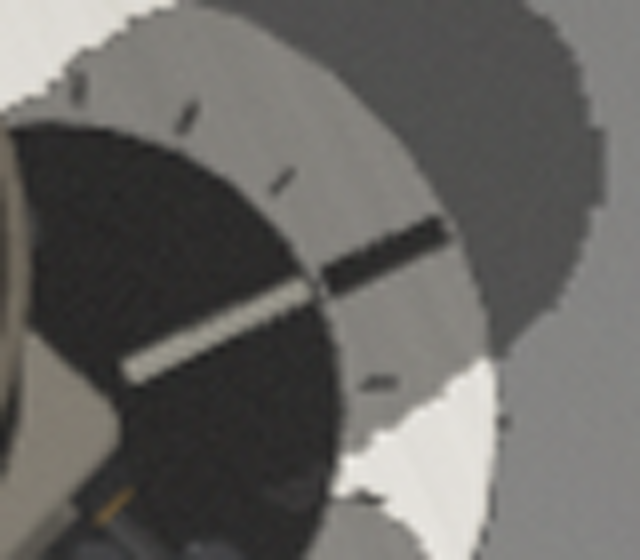

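```bash
cat >> h.py <<'E'
def fit(pts,w,z,T=None,name="top"):
    W=np.array([ray(name,p,z,T)[:2] for p in pts]); c=np.average(W,axis=0,weights=w); D=(W-c)*np.sqrt(w)[:,None]
    v=np.linalg.svd(D)[2][0]; v=v*np.sign(v@(c-C0)); return c,ang(c-C0),ang(v)
def topfit(fn):
    t=cv2.cvtColor(cv2.imread(fn),cv2.COLOR_BGR2GRAY).astype(float)
    V,U=np.mgrid[200:270,310:390]; g=t[200:270,310:390]
    r=np.array([[ [*(ray("top",(u,v),.08)[:2]-C0)] for u in range(310,390)] for v in range(200,270)])
    rr=np.hypot(r[...,0],r[...,1]); aa=np.degrees(np.arctan2(r[...,1],r[...,0]))
    m=(rr>.020)&(rr<.0575)&(abs(aa+62)<10); w=np.clip(g-60,0,None)*m; k=w>0
    i=fit(np.c_[U[k],V[k]],w[k],.082)
    m=(rr>.066)&(rr<.090)&(abs(aa+64)<6); w=np.clip(85-g,0,None)*m; k=w>0
    l=fit(np.c_[U[k],V[k]],w[k],.078)
    print("index",i,"line",l)
E
python3 - <<'E'
from h import *
topfit("pics/t7r.png");topfit("pics/t8r.png")
f=lambda x,y:(x/8+310-.44,y/8+200-.44)
print("idx",tang(f(307,287),.082))
E
```

```text
Traceback (most recent call last):
  File "h.py", line 25, in topfit
    r=np.array([[ [*(ray("top",(u,v),.08)[:2]-C0)] for u in range(310,390)] for v in range(200,270)])
                     ~~~^^^^^^^^^^^^^^^^^
  File "h.py", line 4, in ray
    p=camera_params(name); T=p["extrinsics"] if T is None else T
ValueError: time passes only in moves, steps and waits
```

```bash
sed -i 's/^def ray/_P={}\ndef cp(n):\n    if n not in _P: _P[n]=camera_params(n)\n    return _P[n]\ndef ray/; s/p=camera_params(name); T=p/p=cp(name); T=p/' h.py
python3 - <<'E'
from h import *
topfit("pics/t7r.png");topfit("pics/t8r.png")
f=lambda x,y:(x/8+310-.44,y/8+200-.44)
print("idx",tang(f(307,287),.082))
E
```

```text
index (array([ 0.56345362, -0.00771986]), np.float64(-60.51425290014777), np.float64(-60.49227239983066)) line (array([ 0.57884736, -0.04385267]), np.float64(-63.7510155492838), np.float64(-63.42437372196004))
index (array([ 0.56180913, -0.00825772]), np.float64(-63.058984415716054), np.float64(-63.56737728746166)) line (array([ 0.57884895, -0.04383374]), np.float64(-63.743784057856914), np.float64(-63.492184856049576))
idx -63.33706990230453
```

>>> send_rows --pt "0 -3 0 0 0 0" --pt "0 -4 0 0 0 0" --pt "0 0 -15 0 0 0" --pt "0 0 -40 0 0 0" --pt "0 0 -40 0 0 0"

```text
time_s: 7.6
ee_pos: [0.5267, 0.0654, 0.1904]
ee_rot: [-1.124, -2.933, 0.002]
contact_force: [0.3, -0.6, 0.1]
gripper_width: 0.412
```

>>> send_rows --pt "-27 -11 0 0 0 0" --pt "-27 -11 0 0 0 0" --pt "-27 -11 0 0 0 0" --pt "-26 -12 0 0 0 0" --pt "0 0 0 0 0 0"

```text
time_s: 8.1
ee_pos: [0.5776, -0.0417, 0.1895]
ee_rot: [1.128, 2.931, -0.0]
contact_force: [-0.9, 0.8, 0.3]
gripper_width: 0.415
```

```bash

python3 - <<'E'
from h import *
st()
s,im,d,T=wrist("w9")
E
```

```text
8.1 [ 0.5776 -0.0417  0.1895] tcp ang -63.9 r 0.0752 x ang 137.9 F [-0.9  0.8  0.3] q [ 0.27  0.23 -0.26  0.   -1.08 -2.57] w 36.36289859221768
```

View pics/w9.png

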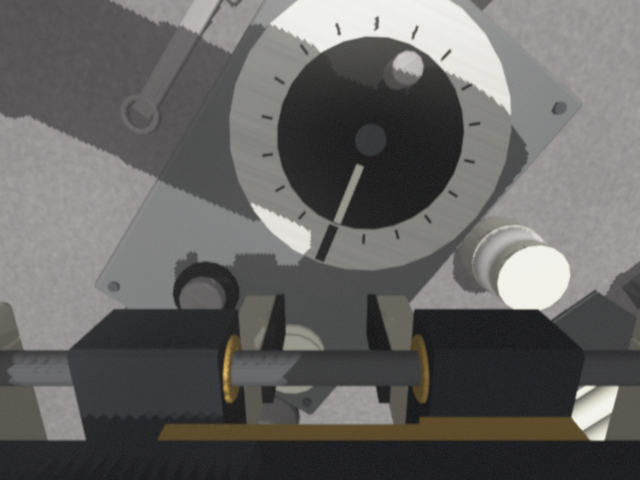

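The wrist view shows the index line from about (360,166) to (337,222), running into the long line from about (334,226) to (320,259). The two look nearly collinear, so I'll fit them numerically.

```bash

python3 - <<'E'
from h import *
im=cv2.imread("pics/w9.png")
cv2.imwrite("pics/w9c.png",cv2.resize(im[120:280,270:470],None,fx=4,fy=4,interpolation=cv2.INTER_CUBIC))
T=np.load("pics/w9_T.npy"); g=cv2.cvtColor(im,cv2.COLOR_BGR2GRAY).astype(float)
# index: bright on black
from collections import namedtuple
def sel(quad):
    m=np.zeros(g.shape,np.uint8); cv2.fillPoly(m,[np.array(quad,np.int32)],1); return m>0
m=sel([(350,165),(370,172),(348,219),(328,211)]); w=np.clip(g-75,0,None)*m; v,u=np.nonzero(w)
i=fit(np.c_[u,v],w[v,u],.082,T,"wrist")
m=sel([(327,231),(342,233),(328,255),(313,250)]); th=100; w=np.clip(th-g,0,None)*m; v,u=np.nonzero(w)
print(g[240,310:345].astype(int), g[190,335:365].astype(int))
l=fit(np.c_[u,v],w[v,u],.078,T,"wrist")
# hub centre
m=sel([(352,122),(388,122),(388,158),(352,158)]); w=np.clip(g-48,0,20)*m; w[w<8]=0; v,u=np.nonzero(w); hc=(np.average(u,weights=w[v,u]),np.average(v,weights=w[v,u])); H=ray("wrist",hc,.083,T)
print("hub px",hc,H); print(i,l, "about hub:",ang(i[0]-H[:2]),ang(l[0]-H[:2]))
E
```

```text
[175 143 132 131 131 132 131 133 133 133 133 122  85  52  45  45  42  43
  44  44  40  45  73 109 128 132 132 132 133 131 131 131 133 131 130] [ 35  36  37  36  33  39  35  37  35  42  80 123 144 151 149 151 150 147
 128  90  52  40  33  34  33  32  33  37  34  37]
hub px (np.float64(369.718869898849), np.float64(138.8702476456226)) [0.54395643 0.02611964 0.083     ]
(array([ 0.56116823, -0.00673495]), np.float64(-62.873128527936466), np.float64(-63.22656214095155)) (array([ 0.57855148, -0.0430125 ]), np.float64(-63.671748716548706), np.float64(-65.13732790338483)) about hub: -62.35093102308521 -63.41573242427899
```

View pics/w9c.png

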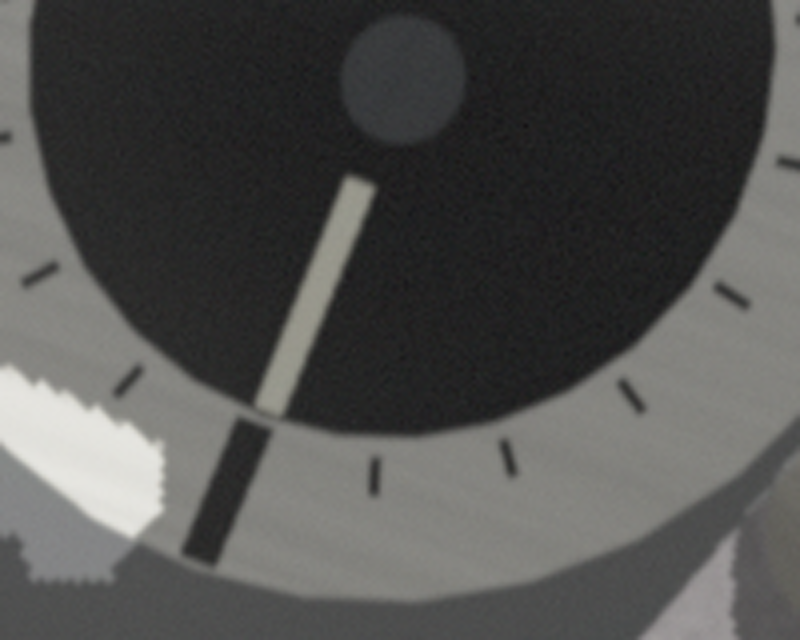

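>>> send_rows --pt "26 12 0 0 0 0" --pt "27 11 0 0 0 0" --pt "27 11 0 0 0 0" --pt "27 11 0 0 0 0" --pt "0 0 40 0 0 0"

```text
time_s: 8.65
ee_pos: [0.5295, 0.0699, 0.1544]
ee_rot: [1.116, 2.928, 0.012]
contact_force: [1.4, 1.2, 0.0]
gripper_width: 0.409
```

>>> send_rows --pt "0 0 40 0 0 0" --pt "0 0 15 0 0 0" --pt "0 3 0 0 0 0" --pt "0 3 0 0 0 0" --pt "0 0 0 0 0 0"

```text
time_s: 9.15
ee_pos: [0.5322, 0.0711, 0.0959]
ee_rot: [1.123, 2.932, 0.002]
contact_force: [0.1, -0.2, 0.9]
gripper_width: 0.412
```

```bash

python3 - <<'E'
from h import *
st()
t,d=camera("top"); cv2.imwrite("pics/t10r.png",t); topfit("pics/t10r.png")
E
```

```text
9.15 [0.5322 0.0711 0.0959] tcp ang 105.2 r 0.0469 x ang 138.1 F [ 0.1 -0.2  0.9] q [ 0.5   0.26 -0.47  0.   -0.85 -2.8 ] w 36.06261232364966
index (array([ 0.56171975, -0.00892402]), np.float64(-63.62303968735474), np.float64(-63.605604702935835)) line (array([ 0.57884222, -0.0438418 ]), np.float64(-63.75086781739652), np.float64(-63.288006657134275))
```

>>> send_rows --pt "0 0.2 0 0 0 0" --pt "0 0.2 0 0 0 0" --pt "0 0 0 0 0 0"

```text
time_s: 9.5
ee_pos: [0.5316, 0.0706, 0.095]
ee_rot: [1.125, 2.933, 0.001]
contact_force: [0.2, -1.2, 0.1]
gripper_width: 0.409
```

```bash

python3 - <<'E'
from h import *
st()
t,d=camera("top"); cv2.imwrite("pics/t11r.png",t); topfit("pics/t11r.png")
E
```

```text
9.5 [0.5316 0.0706 0.095 ] tcp ang 106.0 r 0.0466 x ang 138.0 F [ 0.2 -1.2  0.1] q [ 0.5   0.26 -0.47  0.   -0.84 -2.8 ] w 35.815963148115415
index (array([ 0.56172246, -0.00891362]), np.float64(-63.612616384065895), np.float64(-63.59840255358654)) line (array([ 0.57882085, -0.04383843]), np.float64(-63.763917560040895), np.float64(-63.17606610993218))
```

>>> send_rows --pt "0 0.3 0 0 0 0" --pt "0 0.2 0 0 0 0" --pt "0 0 0 0 0 0"

```text
time_s: 9.85
ee_pos: [0.5317, 0.0709, 0.0945]
ee_rot: [-1.125, -2.933, 0.0]
contact_force: [-0.1, 0.5, 0.2]
gripper_width: 0.41
```

```bash

python3 - <<'E'
from h import *
st()
t,d=camera("top"); cv2.imwrite("pics/t12r.png",t); topfit("pics/t12r.png")
E
```

```text
9.85 [0.5317 0.0709 0.0945] tcp ang 105.8 r 0.0469 x ang 138.0 F [-0.1  0.5  0.2] q [ 0.5   0.26 -0.47  0.   -0.85 -2.8 ] w 35.92925456854004
index (array([ 0.56173087, -0.0089327 ]), np.float64(-63.61401641461473), np.float64(-63.60073796109094)) line (array([ 0.57885568, -0.04385876]), np.float64(-63.74749741328385), np.float64(-63.29969262174603))
```

>>> send_rows --pt "0 0.2 0 0 0 0" --pt "0 0.2 0 0 0 0" --pt "0 0 0 0 0 0"

```text
time_s: 10.2
ee_pos: [0.532, 0.0713, 0.0945]
ee_rot: [-1.125, -2.933, 0.0]
contact_force: [-0.1, 0.0, 0.2]
gripper_width: 0.411
```

```bash

python3 - <<'E'
from h import *
st()
t,d=camera("top"); cv2.imwrite("pics/t13r.png",t); topfit("pics/t13r.png")
E
```

```text
10.2 [0.532  0.0713 0.0945] tcp ang 105.4 r 0.0471 x ang 138.1 F [-0.1  0.   0.2] q [ 0.5   0.26 -0.47  0.   -0.85 -2.8 ] w 36.00701783946134
index (array([ 0.56172646, -0.00893565]), np.float64(-63.62179770978853), np.float64(-63.56953610658797)) line (array([ 0.57887126, -0.04386508]), np.float64(-63.73925493941028), np.float64(-63.361390721963105))
```

>>> send_rows --pt "0 0.2 0 0 0 0" --pt "0 0.2 0 0 0 0" --pt "0 0.1 0 0 0 0" --pt "0 0 0 0 0 0"

```text
time_s: 10.65
ee_pos: [0.5321, 0.0714, 0.0945]
ee_rot: [-1.125, -2.933, 0.001]
contact_force: [-0.6, -1.7, 0.0]
gripper_width: 0.411
```

```bash

python3 - <<'E'
from h import *
st()
t,d=camera("top"); cv2.imwrite("pics/t14r.png",t); topfit("pics/t14r.png")
E
```

```text
10.65 [0.5321 0.0714 0.0945] tcp ang 105.3 r 0.0472 x ang 138.0 F [-0.6 -1.7  0. ] q [ 0.5   0.26 -0.47  0.   -0.85 -2.8 ] w 36.04089537216774
index (array([ 0.56173428, -0.00894623]), np.float64(-63.61839465414655), np.float64(-63.60369129572793)) line (array([ 0.5788526 , -0.04385777]), np.float64(-63.7492124713099), np.float64(-63.15797503212875))
```

>>> send_rows --pt "0 0.2 0 0 0 0" --pt "0 0.1 0 0 0 0" --pt "0 0 0 0 0 0"

```text
time_s: 11.0
ee_pos: [0.5325, 0.0717, 0.0945]
ee_rot: [-1.125, -2.933, 0.0]
contact_force: [-1.1, -2.1, -0.3]
gripper_width: 0.411
```

```bash

python3 - <<'E'
from h import *
st()
t,d=camera("top"); cv2.imwrite("pics/t15r.png",t); topfit("pics/t15r.png")
E
```

```text
11.0 [0.5325 0.0717 0.0945] tcp ang 104.7 r 0.0474 x ang 138.0 F [-1.1 -2.1 -0.3] q [ 0.5   0.26 -0.46  0.   -0.85 -2.8 ] w 35.98240754324927
index (array([ 0.56117427, -0.00898705]), np.float64(-64.39047695301163), np.float64(-64.45182647365372)) line (array([ 0.57884306, -0.0438758 ]), np.float64(-63.76140145244462), np.float64(-63.46004888156137))
```

>>> send_rows --pt "0 -3 0 0 0 0" --pt "0 -4 0 0 0 0" --pt "0 0 -15 0 0 0" --pt "0 0 -40 0 0 0" --pt "0 0 -40 0 0 0"

```text
time_s: 11.55
ee_pos: [0.5272, 0.0664, 0.1902]
ee_rot: [-1.124, -2.932, 0.002]
contact_force: [1.3, 0.4, -0.2]
gripper_width: 0.411
```

>>> send_rows --pt "-23 -11 0 0 0 0" --pt "-23 -11 0 0 0 0" --pt "-23 -11 0 0 0 0" --pt "-20 -11 0 0 0 0" --pt "0 0 0 0 0 0"

```text
time_s: 12.05
ee_pos: [0.5651, -0.0274, 0.1894]
ee_rot: [1.128, 2.932, 0.0]
contact_force: [-1.8, 0.8, -0.8]
gripper_width: 0.411
```

```bash

python3 - <<'E'
from h import *
st()
s,im,d,T=wrist("w16")
cv2.imwrite("pics/w16c.png",cv2.resize(im[120:280,270:470],None,fx=4,fy=4,interpolation=cv2.INTER_CUBIC))
t,d=camera("top"); cv2.imwrite("pics/t16r.png",t); cv2.imwrite("pics/t16.png",t)
E
```

```text
12.05 [ 0.5651 -0.0274  0.1894] tcp ang -68.8 r 0.0571 x ang 137.9 F [-1.8  0.8 -0.8] q [ 0.3   0.21 -0.29  0.   -1.08 -2.6 ] w 36.007227506437395
```

View pics/w16.png

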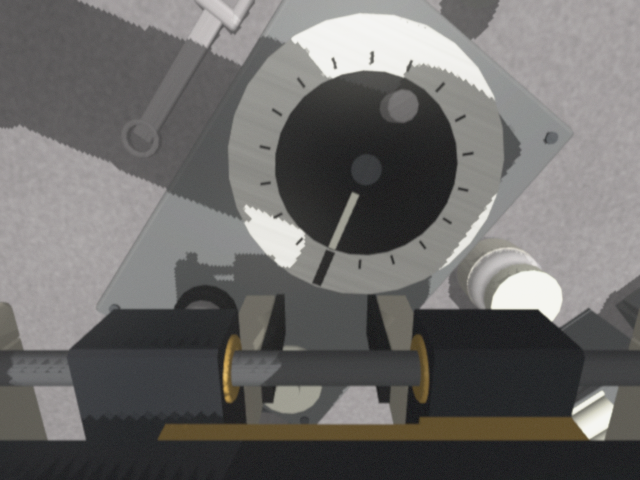

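View pics/w16c.png

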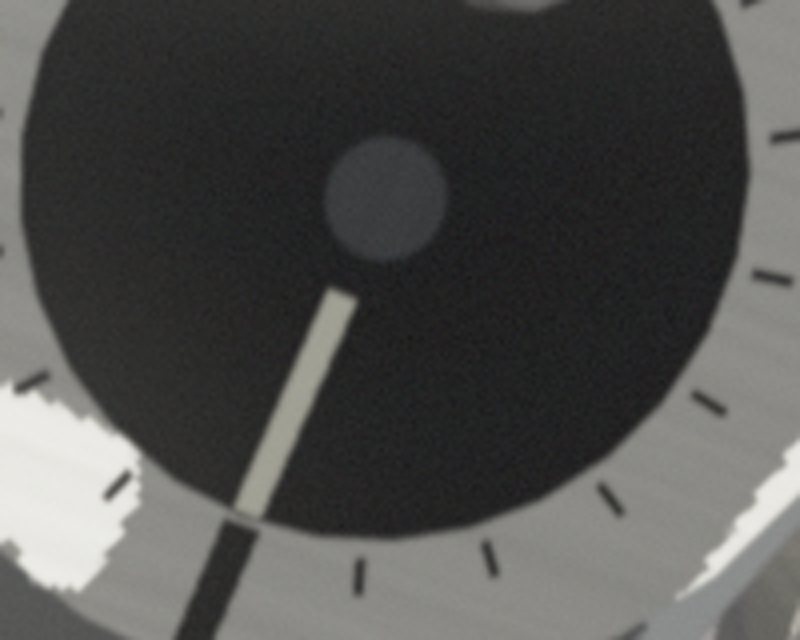

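```bash

python3 - <<'E'
from h import *
topfit("pics/t16r.png")
def run(fn,iq,lq,hq):
    im=cv2.imread(f"pics/{fn}.png"); T=np.load(f"pics/{fn}_T.npy"); g=cv2.cvtColor(im,cv2.COLOR_BGR2GRAY).astype(float)
    def sel(quad):
        m=np.zeros(g.shape,np.uint8); cv2.fillPoly(m,[np.array(quad,np.int32)],1); return m>0
    w=np.clip(g-75,0,50)*sel(iq); v,u=np.nonzero(w); i=fit(np.c_[u,v],w[v,u],.082,T,"wrist")
    w=np.clip(105-g,0,40)*sel(lq); v,u=np.nonzero(w); l=fit(np.c_[u,v],w[v,u],.078,T,"wrist")
    w=np.clip(g-46,0,8)*sel(hq); v,u=np.nonzero(w>4); hc=(u.mean(),v.mean())
    H=ray("wrist",hc,.082,T)[:2]
    print(fn,"hub",hc,H,"idx",ang(i[0]-H),i[2],"line",ang(l[0]-H),l[2])
    # perpendicular offset of line centre from index's own axis, seen at line centre
    for dirn,nm in((i[2],"index extended to line"),):
        a=np.radians(dirn); d=l[0]-i[0]; print(nm,"perp mm",1000*(np.cos(a)*d[1]-np.sin(a)*d[0]))
    return l,H,i
run("w9",[(350,165),(370,172),(348,219),(328,211)],[(325,228),(344,235),(330,257),(311,251)],[(350,120),(390,120),(390,160),(350,160)])
run("w16",[(346,194),(366,198),(342,247),(324,240)],[(322,257),(340,262),(330,281),(310,276)],[(346,150),(386,150),(386,190),(346,190)])
# initial picture
f=lambda x,y:(x/3+240-.33,y/3+145-.33)
q=lambda L:[f(*p) for p in L]
run("w1",q([(350,445),(385,445),(372,535),(335,535)]),q([(45,360),(125,360),(125,415),(45,415)]),q([(320,325),(435,325),(435,435),(320,435)]))
E
```

```text
index (array([ 0.55823607, -0.00060114]), np.float64(-62.512787568767976), np.float64(-51.806877247210025)) line (array([ 0.57840071, -0.04570431]), np.float64(-64.63403442272248), np.float64(-72.90920760002962))
w9 hub (np.float64(370.28474114441417), np.float64(139.39237057220708)) [0.5445665  0.02622646] idx -63.265965553368 -63.23084022851963 line -63.91802468705754 -64.28909535473589
index extended to line perp mm -0.9028172922611183
w16 hub (np.float64(365.94662921348316), np.float64(169.16994382022472)) [0.54477604 0.02601514] idx -64.66070133789673 -64.63182646534703 line -63.92453505964876 -64.96880454659123
index extended to line perp mm 0.9806189666307727
w1 hub (np.float64(365.0126126126126), np.float64(271.97297297297297)) [0.54486992 0.02567574] idx 16.865682013723795 16.61123487159631 line -64.0312849829075 -63.51586654469146
index extended to line perp mm -76.4098161720563
```

>>> send_rows --pt "20 11 0 0 0 0" --pt "23 11 0 0 0 0" --pt "23 11 0 0 0 0" --pt "23 11 0 0 0 0" --pt "0 0 0 0 0 0"

```text
time_s: 12.65
ee_pos: [0.5268, 0.0694, 0.1899]
ee_rot: [1.12, 2.935, 0.002]
contact_force: [0.7, -0.7, 1.0]
gripper_width: 0.412
```

>>> send_rows --pt "0 0 40 0 0 0" --pt "0 0 40 0 0 0" --pt "0 0 15 0 0 0" --pt "0 -3 0 0 0 0" --pt "0 -3 0 0 0 0"

```text
time_s: 13.15
ee_pos: [0.524, 0.0623, 0.0951]
ee_rot: [1.123, 2.934, -0.0]
contact_force: [-0.0, 0.0, -0.1]
gripper_width: 0.407
```

>>> send_rows --pt "0 -2 0 0 0 0" --pt "0 -1 0 0 0 0" --pt "0 -0.5 0 0 0 0" --pt "0 0 0 0 0 0" --pt "0 0 0 0 0 0"

```text
time_s: 13.65
ee_pos: [0.5217, 0.0596, 0.0949]
ee_rot: [1.125, 2.933, 0.001]
contact_force: [0.3, 0.1, 0.6]
gripper_width: 0.409
```

```bash

python3 - <<'E'
from h import *
st()
t,d=camera("top"); cv2.imwrite("pics/t17r.png",t); topfit("pics/t17r.png"); cv2.imwrite("pics/t17.png",cv2.resize(t[190:310,250:400],None,fx=5,fy=5))
s,im,d,T=wrist("w17")
E
```

```text
13.65 [0.5217 0.0596 0.0949] tcp ang 124.0 r 0.0408 x ang 138.0 F [0.3 0.1 0.6] q [ 0.49  0.24 -0.49  0.   -0.84 -2.79] w 35.869183026713884
index (array([ 0.56114855, -0.00903631]), np.float64(-64.45649244591338), np.float64(-64.41690055715782)) line (array([ 0.57883723, -0.04383694]), np.float64(-63.75258763971283), np.float64(-63.251801842200464))
```

View pics/w17.png

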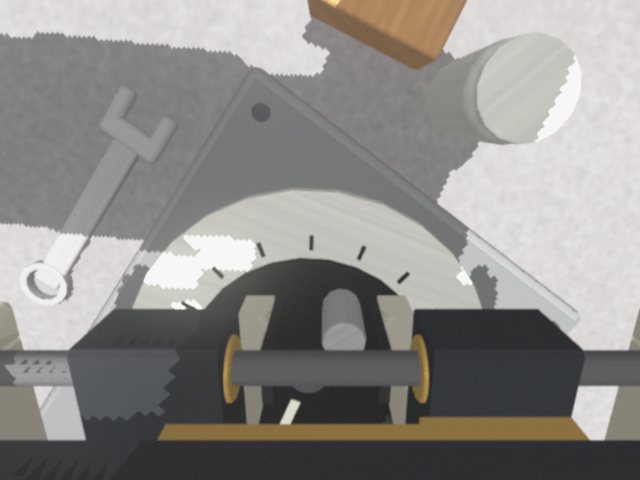

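>>> send_rows --pt "0 -0.6 0 0 0 0" --pt "0 -0.6 0 0 0 0" --pt "0 -0.4 0 0 0 0" --pt "0 0 0 0 0 0"

```text
time_s: 14.15
ee_pos: [0.5204, 0.0583, 0.0945]
ee_rot: [-1.125, -2.933, 0.0]
contact_force: [-0.1, 0.5, 0.4]
gripper_width: 0.411
```

```bash

python3 - <<'E'
from h import *
st()
t,d=camera("top"); cv2.imwrite("pics/t18r.png",t); topfit("pics/t18r.png")
E
```

```text
14.15 [0.5204 0.0583 0.0945] tcp ang 126.6 r 0.0405 x ang 138.0 F [-0.1  0.5  0.4] q [ 0.49  0.24 -0.49  0.   -0.84 -2.79] w 36.02652519188263
index (array([ 0.56113609, -0.00897666]), np.float64(-64.434966952176), np.float64(-64.49595181619601)) line (array([ 0.57884755, -0.04383602]), np.float64(-63.74545355921969), np.float64(-63.36593788823864))
```

>>> send_rows --pt "0 -0.2 0 0 0 0" --pt "0 -0.2 0 0 0 0" --pt "0 0 0 0 0 0"

```text
time_s: 14.5
ee_pos: [0.5203, 0.0582, 0.0946]
ee_rot: [1.125, 2.933, 0.001]
contact_force: [0.7, 0.5, -2.3]
gripper_width: 0.411
```

```bash

python3 - <<'E'
from h import *
st()
t,d=camera("top"); cv2.imwrite("pics/t19r.png",t); topfit("pics/t19r.png")
E
```

```text
14.5 [0.5203 0.0582 0.0946] tcp ang 126.7 r 0.0404 x ang 138.0 F [ 0.7  0.5 -2.3] q [ 0.49  0.24 -0.49 -0.   -0.84 -2.79] w 35.98603131826613
index (array([ 0.56111649, -0.00890852]), np.float64(-64.41752200791295), np.float64(-64.51015476603959)) line (array([ 0.57883565, -0.04382033]), np.float64(-63.7482123974369), np.float64(-63.38786513261446))
```

>>> send_rows --pt "0 -0.15 0 0 0 0" --pt "0 -0.15 0 0 0 0" --pt "0 0 0 0 0 0"

```text
time_s: 14.85
ee_pos: [0.5202, 0.0582, 0.0946]
ee_rot: [1.124, 2.933, 0.001]
contact_force: [1.5, 1.7, -0.7]
gripper_width: 0.408
```

```bash

python3 - <<'E'
from h import *
st()
t,d=camera("top"); cv2.imwrite("pics/t20r.png",t); topfit("pics/t20r.png")
E
```

```text
14.85 [0.5202 0.0582 0.0946] tcp ang 126.9 r 0.0405 x ang 138.1 F [ 1.5  1.7 -0.7] q [ 0.49  0.24 -0.49 -0.   -0.84 -2.79] w 35.70971752003829
index (array([ 0.56132577, -0.00898412]), np.float64(-64.18602775999724), np.float64(-64.49285908657434)) line (array([ 0.57886152, -0.04391305]), np.float64(-63.76133807813365), np.float64(-63.421641940390444))
```

Contact force is 2.3 N and the dial has started to move, with the index at -64.2. I'll nudge it once more.

>>> send_rows --pt "0 -0.15 0 0 0 0" --pt "0 -0.1 0 0 0 0" --pt "0 0 0 0 0 0"

```text
time_s: 15.2
ee_pos: [0.5199, 0.0579, 0.0946]
ee_rot: [1.124, 2.933, 0.001]
contact_force: [0.5, 5.9, -1.2]
gripper_width: 0.41
```

```bash

python3 - <<'E'
from h import *
st()
t,d=camera("top"); cv2.imwrite("pics/t21r.png",t); topfit("pics/t21r.png")
E
```

```text
15.2 [0.5199 0.0579 0.0946] tcp ang 127.5 r 0.0405 x ang 138.1 F [ 0.5  5.9 -1.2] q [ 0.49  0.24 -0.5  -0.   -0.84 -2.79] w 35.92792152174853
index (array([ 0.56151051, -0.00872986]), np.float64(-63.77367011614789), np.float64(-64.0397196210739)) line (array([ 0.57883917, -0.04387334]), np.float64(-63.76318182694791), np.float64(-63.55366712421738))
```

>>> send_rows --pt "0 3 0 0 0 0" --pt "0 5 0 0 0 0" --pt "0 0 -15 0 0 0" --pt "0 0 -40 0 0 0" --pt "0 0 -40 0 0 0"

```text
time_s: 15.75
ee_pos: [0.5245, 0.063, 0.19]
ee_rot: [-1.124, -2.932, 0.004]
contact_force: [1.3, 1.0, 0.4]
gripper_width: 0.41
```

>>> send_rows --pt "-25 -11 0 0 0 0" --pt "-27 -10 0 0 0 0" --pt "-27 -10 0 0 0 0" --pt "-25 -10 0 0 0 0" --pt "0 0 0 0 0 0" --hand 0

```text
time_s: 16.25
ee_pos: [0.5758, -0.039, 0.1891]
ee_rot: [-1.128, -2.931, 0.003]
contact_force: [-1.1, 0.4, 0.3]
gripper_width: 0.032
```

```bash

python3 - <<'E'
from h import *
st()
s,im,d,T=wrist("w22")
E
```

```text
16.25 [ 0.5758 -0.039   0.1891] tcp ang -64.2 r 0.072 x ang 137.9 F [-1.1  0.4  0.3] q [ 0.27  0.23 -0.26  0.   -1.08 -2.58] w 2.839546006593904
```

View pics/w22.png

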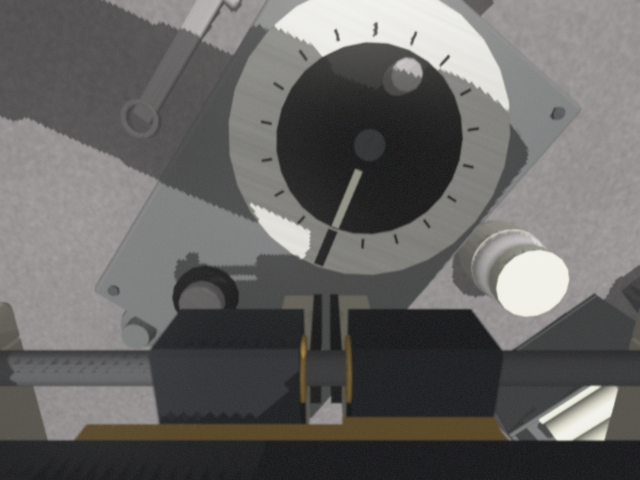

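```bash

python3 - <<'E'
from h import *
fn="w22"; im=cv2.imread(f"pics/{fn}.png"); T=np.load(f"pics/{fn}_T.npy"); g=cv2.cvtColor(im,cv2.COLOR_BGR2GRAY).astype(float); d=np.load(f"pics/{fn}_d.npy")
def sel(quad):
    m=np.zeros(g.shape,np.uint8); cv2.fillPoly(m,[np.array(quad,np.int32)],1); return m>0
iq=[(349,169),(369,176),(346,224),(327,216)]; lq=[(323,233),(342,238),(330,260),(311,256)]; hq=[(350,125),(390,125),(390,165),(350,165)]
w=np.clip(g-75,0,50)*sel(iq); v,u=np.nonzero(w); i=fit(np.c_[u,v],w[v,u],.082,T,"wrist")
w=np.clip(105-g,0,40)*sel(lq); v,u=np.nonzero(w); l=fit(np.c_[u,v],w[v,u],.078,T,"wrist")
w=np.clip(g-46,0,8)*sel(hq); v,u=np.nonzero(w>4); H=ray("wrist",(u.mean(),v.mean()),.082,T)[:2]
print(H,"idx",ang(i[0]-H),i[2],"line",ang(l[0]-H),l[2])
a=np.radians(i[2]); dd=l[0]-i[0]; print("perp mm",1000*(np.cos(a)*dd[1]-np.sin(a)*dd[0]))
print("btn",ray("wrist",(200,296),.092,T)); 
p=cp("wrist")
for u,v in((200,292),(200,300),(230,290)):
    z=d[v,u]; print((T@np.array([(u-p["cx"])/p["fx"]*z,(v-p["cy"])/p["fy"]*z,z,1]))[:3])
cv2.imwrite("pics/w22c.png",cv2.resize(im[240:330,150:350],None,fx=4,fy=4,interpolation=cv2.INTER_CUBIC))
E
```

```text
[0.54457864 0.02615087] idx -63.95712041480578 -63.90781954907864 line -63.90814352822005 -64.79683196492735
perp mm 0.031122685475799133
btn [ 0.54271014 -0.13085636  0.092     ]
[ 0.54043371 -0.12762809  0.0936236 ]
[ 0.54466569 -0.13241747  0.09330028]
[ 0.55510643 -0.11583784  0.08364059]
```

View pics/w22c.png

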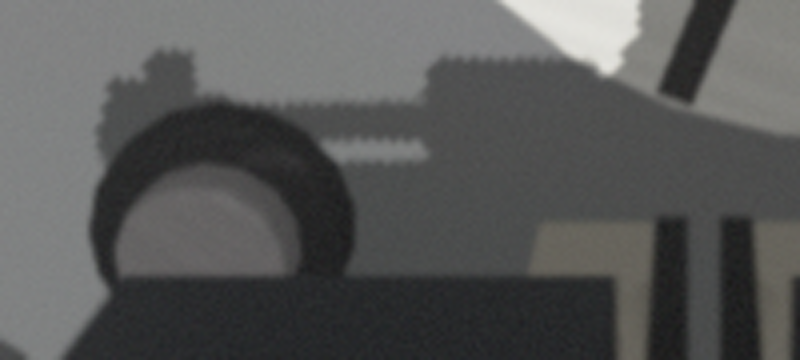

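>>> send_rows --pt "-12 -24 0 0 0 0" --pt "-12 -24 0 0 0 0" --pt "-12 -24 0 0 0 0" --pt "-8 -19.5 0 0 0 0" --pt "0 0 0 0 0 0" --hand 0

```text
time_s: 16.8
ee_pos: [0.5454, -0.1352, 0.1896]
ee_rot: [-1.127, -2.932, 0.001]
contact_force: [0.0, 0.8, 0.0]
gripper_width: 0.003
```

>>> send_rows --pt "0 0 30 0 0 0" --pt "0 0 30 0 0 0" --pt "0 0 15 0 0 0" --pt "0 0 0 0 0 0" --pt "0 0 0 0 0 0"

```text
time_s: 17.3
ee_pos: [0.547, -0.1333, 0.115]
ee_rot: [-1.123, -2.934, 0.001]
contact_force: [-0.4, -0.3, 0.7]
gripper_width: 0.0
```

```bash

python3 - <<'E'
from h import *
st()
t,d=camera("side"); cv2.imwrite("pics/s23.png",cv2.resize(t[150:300,280:480],None,fx=4,fy=4,interpolation=cv2.INTER_CUBIC))
s,im,d,T=wrist("w23")
E
```

```text
17.3 [ 0.547  -0.1333  0.115 ] tcp ang -89.1 r 0.1592 x ang 138.1 F [-0.4 -0.3  0.7] q [ 0.11  0.28 -0.39  0.   -0.91 -2.41] w 0.029327666930647672
```

View pics/s23.png

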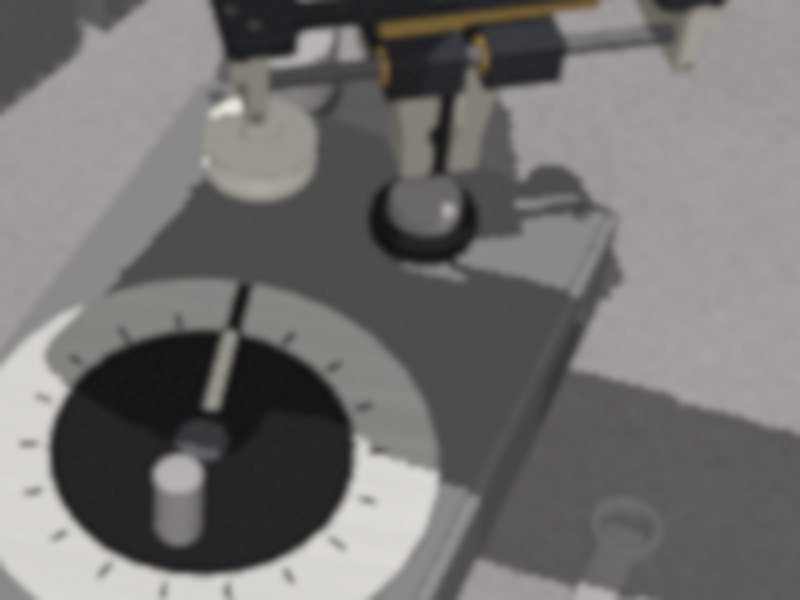

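View pics/w23.png

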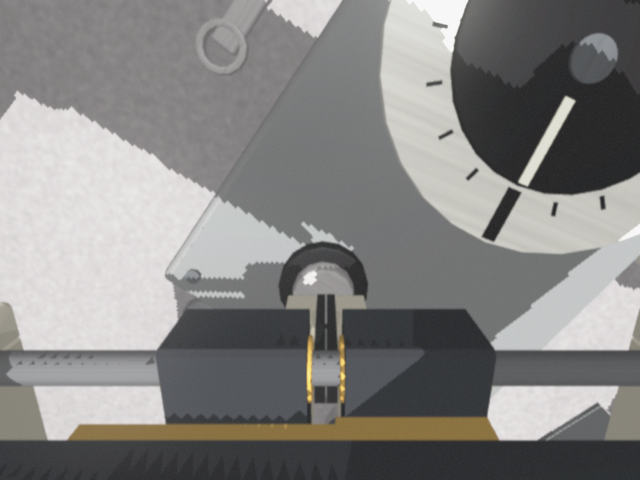

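>>> send_rows --pt "-2 -2 10 0 0 0" --pt "0 0 8 0 0 0" --pt "0 0 3 0 0 0" --pt "0 0 1.5 0 0 0" --pt "0 0 1.5 0 0 0"

```text
time_s: 17.9
ee_pos: [0.5465, -0.1368, 0.0904]
ee_rot: [-1.124, -2.933, 0.001]
contact_force: [-3.0, 1.1, 2.1]
gripper_width: 0.002
```

>>> send_rows --pt "0 0 1 0 0 0" --pt "0 0 1 0 0 0" --pt "0 0 1 0 0 0" --pt "0 0 0 0 0 0"

```text
time_s: 18.3
ee_pos: [0.5465, -0.1368, 0.0876]
ee_rot: [-1.125, -2.933, 0.0]
contact_force: [-3.6, -0.5, 4.3]
gripper_width: 0.006
```

>>> send_rows --pt "0 0 0.7 0 0 0" --pt "0 0 0.7 0 0 0" --pt "0 0 0 0 0 0"

```text
time_s: 18.6
ee_pos: [0.5467, -0.1368, 0.0863]
ee_rot: [-1.124, -2.933, 0.0]
contact_force: [-3.4, -1.1, 6.1]
gripper_width: 0.007
```

>>> send_rows --pt "0 0 0.6 0 0 0" --pt "0 0 0 0 0 0"

```text
time_s: 18.8
ee_pos: [0.5467, -0.1368, 0.0862]
ee_rot: [1.124, 2.933, -0.0]
contact_force: [-5.8, 0.6, 10.0]
gripper_width: 0.004
```

>>> send_rows --pt "0 0 0.5 0 0 0" --pt "0 0 0 0 0 0"

```text
time_s: 19.0
ee_pos: [0.5468, -0.1368, 0.0862]
ee_rot: [1.124, 2.933, -0.0]
contact_force: [-7.7, 1.4, 13.9]
gripper_width: 0.004
```

```bash

python3 - <<'E'
from h import *
st()
t,d=camera("side"); cv2.imwrite("pics/s24.png",cv2.resize(t[150:300,280:480],None,fx=4,fy=4,interpolation=cv2.INTER_CUBIC)); st()
E
```

```text
19.0 [ 0.5468 -0.1368  0.0862] tcp ang -89.2 r 0.1626 x ang 138.1 F [-7.7  1.4 13.9] q [ 0.1   0.31 -0.42  0.   -0.84 -2.41] w 0.3936108425757669
19.05 [ 0.5468 -0.1368  0.0862] tcp ang -89.2 r 0.1626 x ang 138.1 F [-6.8  0.6 13.6] q [ 0.1   0.31 -0.42  0.   -0.84 -2.41] w 0.3425856892222304
```

View pics/s24.png

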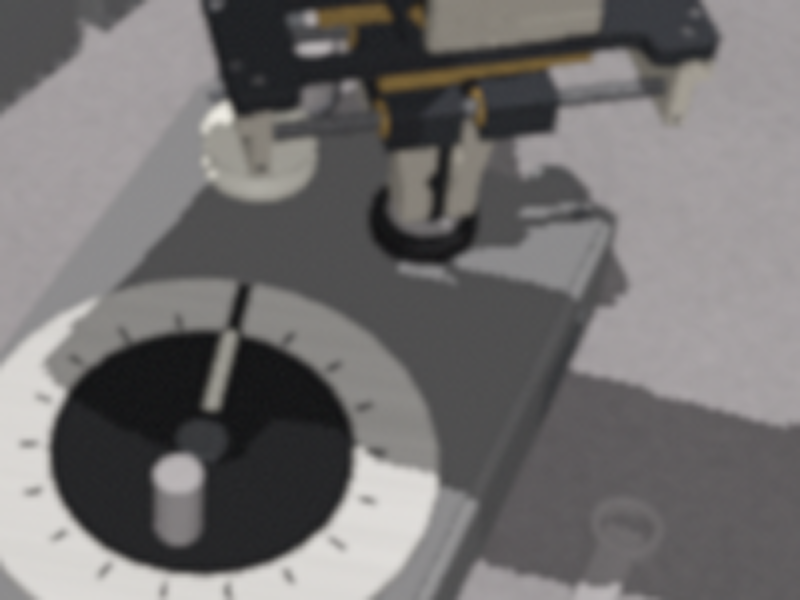

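The finger stopped at z 0.0862 while the force rose from 6 N to 14 N, so the button has bottomed out. Now I'll release it and check.

>>> send_rows --pt "0 0 -3 0 0 0" --pt "0 0 -6 0 0 0" --pt "0 0 -20 0 0 0" --pt "0 0 -40 0 0 0" --pt "0 0 -40 0 0 0"

```text
time_s: 19.55
ee_pos: [0.5471, -0.1365, 0.1949]
ee_rot: [-1.124, -2.933, -0.0]
contact_force: [-0.2, -0.9, 0.2]
gripper_width: 0.005
```

>>> send_rows --pt "-20 -25 0 0 0 0" --pt "-20 -25 0 0 0 0" --pt "-20 -25 0 0 0 0" --pt "-10 -15 0 0 0 0" --pt "0 0 0 0 0 0"

```text
time_s: 20.05
ee_pos: [0.539, -0.2522, 0.1939]
ee_rot: [1.128, 2.931, 0.0]
contact_force: [-0.3, 0.4, 0.1]
gripper_width: 0.002
```

```bash

python3 - <<'E'
from h import *
st()
s,im,d,T=wrist("w25")
t,d=camera("top"); cv2.imwrite("pics/t25r.png",t); topfit("pics/t25r.png")
p=cp("top")
z=d[250,415]; print("btn z",(p["extrinsics"]@np.array([(415-p["cx"])/p["fx"]*z,(250-p["cy"])/p["fy"]*z,z,1]))[:3])
E
```

```text
20.05 [ 0.539  -0.2522  0.1939] tcp ang -91.1 r 0.2781 x ang 137.9 F [-0.3  0.4  0.1] q [-0.11  0.25 -0.22 -0.   -1.1  -2.2 ] w 0.18162369685213797
index (array([ 0.5612086 , -0.00783616]), np.float64(-63.584330118783285), np.float64(-63.42562131091624)) line (array([ 0.57857795, -0.0431184 ]), np.float64(-63.68907299130627), np.float64(-63.50319597236729))
btn z [ 0.49352432 -0.04026084  0.6532814 ]
```

View pics/t25r.png

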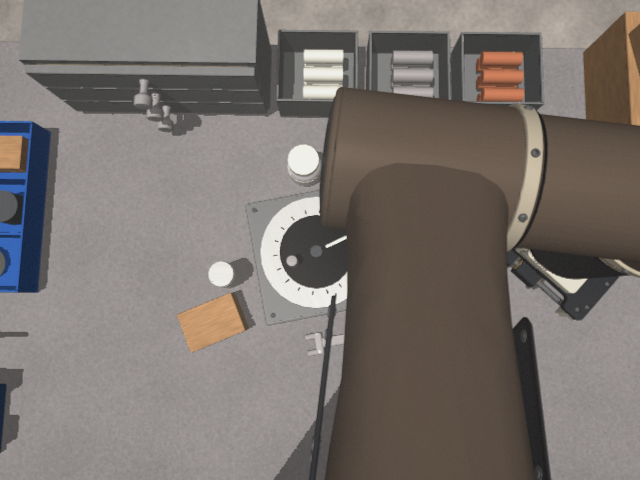

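View pics/w25.png

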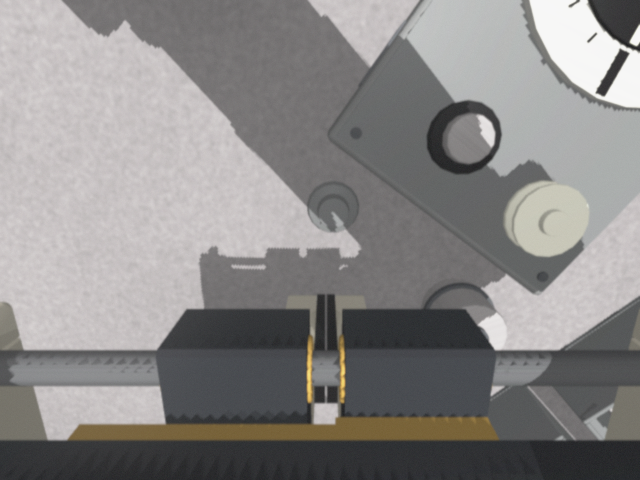

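```bash

python3 - <<'E'
from h import *
T=np.load("pics/w25_T.npy"); d=np.load("pics/w25_d.npy"); p=cp("wrist")
for u,v in((465,137),(455,140),(435,140),(410,140)):
    z=d[v,u]; print((T@np.array([(u-p["cx"])/p["fx"]*z,(v-p["cy"])/p["fy"]*z,z,1]))[:3].round(4))
print(finish_job())
E
```

```text
[ 0.5444 -0.139   0.0933]
[ 0.5414 -0.145   0.094 ]
[ 0.5354 -0.1526  0.0829]
[ 0.5263 -0.1635  0.0714]
the job is handed in; nothing more can be done
None
```

The dial's index line is set on the long scale line, the start button was pressed and released, and the job is handed in. No verdict was given.

**Dial:** I straddled the peg with the fingers open and pushed it round about 81°, with measured contact force mostly 1–3 N and one reading near 6 N. It overshot by about 0.7°, so I nudged it back with the other finger. The last clear wrist view, taken before the button press, put the index at -63.96° and the line at -63.91°. A partly hidden top view after the press gave -63.6° and -63.7°. The two cameras disagreed by a few tenths of a degree throughout, so I would trust the alignment to about that much.

**Button:** With the fingers shut I pressed until they stopped at z = 0.0862 m while the force rose from 6 N to 14 N. That matches the bottom of its 6 mm travel. After release the button top measured 0.093 m, the same as before the press.

**Ring and loose objects:** The ring's long line stayed at about -63.7° to -63.9° in every measurement. The pulley, spanner, spare knob, carton, capacitor and jar looked unmoved in the last pictures. Part of the spanner and most of the motor were hidden by the arm, and I did not measure any of the loose objects numerically.

The job was handed in at about 20 s, with the arm clear and the wrist force near zero.

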